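# Seat the lamp driver in the test jig and start the test

## Robot

A 6-joint arm with a two-finger parallel gripper is mounted at the origin on the work surface. World frame = base frame: x ahead of the robot, y to its left, z up, the work surface at z = 0. Lengths are in mm, angles in rad, forces in N, time in s.
With the tool pointing down it reaches from about 300 to 775 mm from the base axis. Payload 14.6 kg.
Tool frame: the origin (TCP) lies at the very end of the fingers, on their centre line; the grasp point (between the pads) lies 19 mm behind it; z points along the fingers, y is the line along which they close (so a half turn about z gives the same grasp; the last joint's range is limited). The gripper opens to 94 mm and grips with 3 to 60 N. Pads are 16 mm wide; open, the fingers measure 119 mm over their backs; the gripper's body (75 mm by 177 mm) begins 78 mm behind the grasp point.
Start: joints at [1.047, 0.3, 1.521, -0, 1.321, -0.067], TCP at [242.589, 493.599, 205.446] pointing down, gripper open.
Joint ranges: [-3.03, 3.03], [-0.79, 2.21], [0.23, 2.52], [-1.04, 4.18], [0, 3.07], [-2.55, 2.55]. Speed limits (rad/s): [2.22, 2.22, 2.57, 3.14, 3.14, 3.14].

## Interface

Orientations are given as [roll, pitch, yaw] about the fixed x, y, z axes, in that order (R = Rz(yaw) Ry(pitch) Rx(roll)).
In Python, from cell import manip, camera, get_calibration gives the robot as it stands. The module is installed in compiled form; this text tells all that it offers.
- The arm moves only by the tool jog_arm, never from a script. Its argument "plan" is one flat list of numbers, 6 for each row, row after row: the shift along the world's x, y, z in m, then the turn, a rotation vector about the world's x, y, z in degrees. A call has 1 to 20 rows; each row is the pose to reach, as a shift and turn from the pose commanded when the call began; what a row does not reach only later rows make up. A row lasts 1/10 s, in which the tool goes at most 50 mm and 8.59 degrees, less where a joint would pass 70% of its speed; a pose out of reach is approached as far as the arm can. A call with a gripper value outside its range is refused whole. "claw" is the finger opening in m, from 0 to 0.094, set as the call begins (left out, the last holds). The fingers move at their own pace and stop on an object; "force" is the grip in N (left out, the last holds). Time passes only in rows, so rows that repeat a pose let the fingers close. It gives the time, the measured TCP pose, the force, the opening and the grip force at its end, in the units of the state.
- manip.read_state(): the state, without advancing time (a new reading comes with each control period).
- camera(name): name is "scene" or "top"; returns (picture, depth): 400x640x3 uint8, red, green, blue; 400x640 float32, mm along the optical axis (not along the pixel's ray), 0 where there is no reading.
- get_calibration(name): a dict with "fx", "fy", "cx", "cy" (pixels), "origin" and "attitude" of the camera in the world. Camera axes: x right, y down, z forward; pixel columns grow to the right and rows downward; lengths in mm; the calibration is good to about 2 mm. A picture is of the moment at which its call begins. get_calibration takes no time and is no camera call.
- manip.sign_off(): hands the job in; it is judged then, once.
The state is a dict: "clock": time; "joints": joint angles; "qd": joint speeds; "effort": joint torques, N m; "eef_pos": TCP position; "eef_rot": TCP orientation; "wrist_force": force on the tool from outside, world axes, zero at the start; "moment": the same for the moment, N m; "finger_gap": finger opening in mm; "finger_force": force on a finger pad.
Only numpy, scipy, OpenCV 4.12 (cv2) and the standard library are available. Lean on these libraries where they do the work, as an engineer would, in place of code of your own. Each camera call takes 0.05 s, during which the arm holds its last target. There are 200 camera calls.

## Task

Without lifting it, push the large lamp driver case along the bench into the corner of the test jig until it lies fully home, flush against both the jig's long fence and its end stop. Only then press the round start button on the jig's control box fully down and let it come back up, leaving the driver home. Do not disturb anything else on the bench.

Things in the scene. Friction and masses are not known exactly. Their poses are not given: they have to be found in the camera images.
- driver: The large lamp driver: a plain closed aluminium case, 120 mm long (its x) x 90 mm wide (its y) x 36 mm high, about 0.3 to 0.6 kg, too wide to grip, lying flat on the bench mat. Origin: centre of its underside, z up. It looks the same after a half turn. It stands loose in the open to the robot's right of the jig.
- jig: Test jig, screwed to the bench at varying place and angle. Origin: centre, at bench level, of the nest where the driver belongs (thin grey rectangle on the mat); z up. The nest is open on its -x and -y sides. The driver is home when its centre is at the origin and its length parallel to jig x (either way round).
- fence (a point): Middle of the top edge of the inner face of the jig's long steel fence, which runs along jig x: 22 mm high, 8 mm thick, inner face at jig y = +45 mm, from jig x = -140 to +75 mm.
- end_stop (a point): Middle of the top edge of the inner face of the jig's steel end stop, which runs along jig y: 22 mm high, 12 mm thick, inner face at jig x = +60 mm, from jig y = -53 to +45 mm.
- control_box (a point): Centre of the top of the jig's grey control box behind the fence: 130 (jig x) x 70 (jig y) x 40 mm high, centred at jig (0, +110) mm. On its top are a dark blank display and, at jig (+25, +110) mm, the start button.
- start_top (a point): Centre of the top face of the start button, a grey round spring button of 32 mm diameter in a black housing on the control box; it is pressed straight down.
- start (a joint): Travel of the start button: 0 is up, 0.006 m is fully down (about 5 N); it springs back. It counts as pressed beyond 0.004 m.
- small_driver: Bystander: a smaller lamp driver case of the same make, 70 x 44 x 24 mm. Origin: centre of its underside. Leave it alone.
- tape: Bystander: roll of clear tape lying flat, 72 mm diameter, 24 mm high. Origin: centre of its underside.
- solder_reel: Bystander: standing metal solder reel, 60 mm diameter, 46 mm high. Origin: centre of its underside.
- downlight: Bystander: white lamp, face down, 72 mm diameter, 38 mm high. Origin: centre of its underside.
- screwdriver: Bystander: screwdriver lying on the bench along its x, about 200 mm long.
- multimeter: Bystander: grey hand multimeter lying flat, 150 (x) x 75 x 35 mm. Origin: centre of its underside.
- flux_jar: Bystander: closed jar, 50 mm diameter, 60 mm high. Origin: centre of its underside.

How it is judged (in metres and radians):
On the way, in this order (a step that is already met when the one before it is completed fails the run):
1. the driver lies home in the jig against fence and end stop (x of driver in the frame of jig between -0.004 and 0.004 m and y of driver in the frame of jig between -0.004 and 0.004 m and angle between the x axis of driver and the x axis of jig, either way round below 0.05 rad and height (world z) of driver below 0.004 m and angle between driver's own z axis and vertical below 0.06 rad), for 0.2 s.
2. the start button is pressed down with the driver home (x of driver in the frame of jig between -0.004 and 0.004 m and y of driver in the frame of jig between -0.004 and 0.004 m and angle between the x axis of driver and the x axis of jig, either way round below 0.05 rad and value of joint start above 0.004 m), for 0.05 s.
At the end, for the whole second after the job is handed in: The driver lies flat and still with its centre within 4 mm of the nest centre along jig x and y, parallel to the fence within 0.05 rad (3 degrees), and the start button is up again (below 2 mm) (all of step 1 and value of joint start below 0.002 m and linear speed of driver below 0.01 m/s); the robot touches nothing.
It fails at once if the driver is lifted (over 10 mm) or tipped (over 0.2 rad) (height (world z) of driver above 0.01 m or angle between driver's own z axis and vertical above 0.2 rad).
It fails at once if the start button is pressed before the driver is home (value of joint start above 0.003 m and not (x of driver in the frame of jig between -0.004 and 0.004 m and y of driver in the frame of jig between -0.004 and 0.004 m and angle between the x axis of driver and the x axis of jig, either way round below 0.05 rad)).
It fails at once if a bystander is moved more than 20 mm (distance of any of small_driver, tape, solder_reel, downlight, screwdriver, multimeter, flux_jar from where it was at the start of the episode above 0.02 m).
It also fails if it takes over 70 s, if anything falls off the work surface, if the arm or the gripper's body presses on something with over 40 N, if the wrist force passes 120 N, or if a joint passes its speed limit or range.

## Working session

There is one attempt and no reset: what is moved stays moved. The work goes in short steps, Python scripts to look and compute and a tool call to move; the robot and the scene stay as the last step left them, time stands still between calls to the robot, and variables do not carry over. Pictures are saved under pics/ and viewed, at most 10 in all, crops included, and the job is handed in when it is done.

Besides the shell and the picture viewer there is one more tool, called after ">>>" as a command line: name --argument value ..., lists and objects as JSON in quotes. jog_arm: Moves the arm, as the interface text tells. Its arguments: {"type":"object","properties":{"plan":{"type":"array"},"claw":{"type":"number"},"force":{"type":"number"}},"required":["plan"]}

```bash
mkdir -p pics; python3 - <<'E'
from cell import manip,camera,get_calibration
import cv2,numpy as np
for n in("top","scene"):
    p,d=camera(n); cv2.imwrite(f"pics/{n}0.png",p[:,:,::-1]); np.savez(f"{n}0.npz",p=p,d=d); print(n,get_calibration(n))
print(manip.read_state())
E
```

```text
top {'fx': 418.54457696348095, 'fy': 418.54457696348095, 'cx': 315.10113407785695, 'cy': 193.77304829816956, 'origin': array([ 274.59073686,   20.21840938, 1325.2802155 ]), 'attitude': array([-2.93534116, -0.00300629, -1.59799972])}
scene {'fx': 377.9318653066742, 'fy': 377.9318653066742, 'cx': 316.99273315413177, 'cy': 196.66570945299412, 'origin': array([1113.50360335,  424.04275135,  857.20751569]), 'attitude': array([-2.40522945,  0.01749764,  2.1591287 ])}
{'clock': 0.1, 'joints': array([ 1.04744312e+00,  3.00423139e-01,  1.52152779e+00, -1.19519531e-06,
        1.32067141e+00, -6.66119240e-02]), 'qd': array([ 0.00095932, -0.00274815, -0.00210845, -0.00158491,  0.00016627,
       -0.00057152]), 'effort': array([ 2.11484650e-03, -5.32649660e+01, -3.53284800e+01,  7.09625054e-02,
        2.34472216e-02, -7.09885126e-05]), 'eef_pos': array([242.4566257 , 493.41597842, 204.93517157]), 'eef_rot': array([-3.14056517e+00, -6.73835338e-05,  2.68485163e+00]), 'wrist_force': array([ 0.07351605, -0.62087875,  0.22326047]), 'moment': array([0.03545213, 0.01855441, 0.02555542]), 'finger_force': 0.0, 'finger_gap': 94.11574376203806}
```

View pics/top0.png

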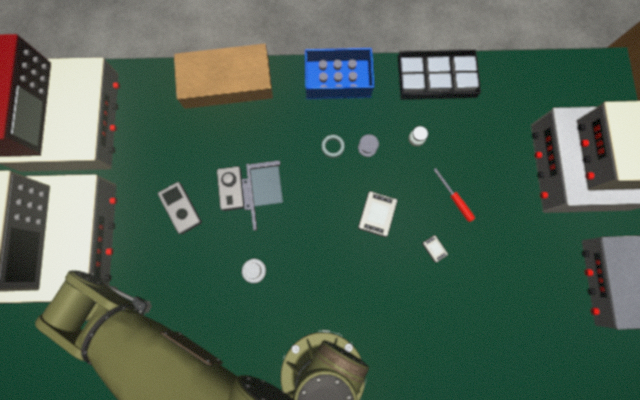

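View pics/scene0.png

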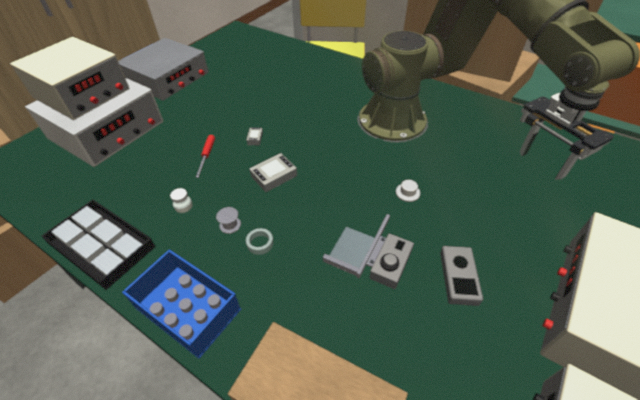

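The top view shows the nest at about px (265,185), with the fence on its left (col ~250), the end stop at the top (row ~163) and the control box at (229,188). The driver is at (378,213). The corridor between driver and nest looks clear.

```bash
cat > h.py <<'E'
import numpy as np,cv2
from scipy.spatial.transform import Rotation as R
from cell import manip,camera,get_calibration
def ray(n,uv,z):
    c=get_calibration(n); uv=np.atleast_2d(np.float64(uv))
    A=R.from_euler('xyz',c['attitude']).as_matrix()
    d=np.c_[(uv[:,0]-c['cx'])/c['fx'],(uv[:,1]-c['cy'])/c['fy'],np.ones(len(uv))]@A.T
    o=c['origin']; return o+d*((z-o[2])/d[:,2])[:,None]
def px(n,P):
    c=get_calibration(n);A=R.from_euler('xyz',c['attitude']).as_matrix()
    q=(np.atleast_2d(P)-c['origin'])@A; return np.c_[q[:,0]/q[:,2]*c['fx']+c['cx'],q[:,1]/q[:,2]*c['fy']+c['cy']]
E
python3 - <<'E'
from h import *
f=np.load('top0.npz');p,d=f['p'],f['d']
crop=p[130:290,150:480]; 
cv2.imwrite('pics/c0.png',cv2.resize(crop[:110,:150],None,fx=5,fy=5,interpolation=cv2.INTER_CUBIC)[:,:,::-1])
cv2.imwrite('pics/c1.png',cv2.resize(p[180:270,345:485],None,fx=5,fy=5,interpolation=cv2.INTER_CUBIC)[:,:,::-1])
print(p[183,215:295].tolist())
E
```

```text
[[29, 76, 58], [41, 81, 60], [74, 97, 85], [126, 133, 125], [170, 169, 165], [178, 174, 172], [166, 161, 157], [126, 125, 124], [99, 95, 95], [86, 85, 83], [101, 101, 98], [114, 113, 111], [119, 118, 113], [117, 118, 114], [103, 105, 102], [92, 94, 90], [84, 84, 80], [72, 77, 72], [82, 84, 81], [105, 103, 100], [139, 138, 136], [170, 169, 163], [189, 185, 182], [189, 186, 182], [177, 171, 170], [140, 139, 137], [102, 102, 99], [109, 109, 116], [128, 128, 139], [125, 126, 133], [122, 124, 130], [128, 128, 137], [141, 140, 150], [151, 151, 163], [150, 150, 161], [138, 137, 147], [120, 125, 132], [120, 133, 134], [122, 140, 146], [128, 143, 150], [131, 148, 154], [129, 142, 149], [128, 144, 149], [127, 146, 149], [124, 143, 147], [127, 143, 149], [130, 145, 152], [124, 142, 144], [128, 143, 152], [127, 143, 148], [128, 144, 149], [130, 146, 151], [123, 142, 148], [126, 141, 148], [127, 143, 149], [125, 142, 148], [126, 140, 148], [126, 140, 147], [126, 139, 147], [124, 140, 147], [125, 140, 147], [121, 139, 144], [123, 139, 146], [118, 136, 139], [108, 127, 129], [76, 104, 98], [52, 88, 76], [34, 78, 56], [34, 80, 62], [29, 78, 56], [38, 81, 64], [35, 80, 60], [33, 78, 61], [37, 82, 60], [36, 81, 60], [35, 77, 58], [37, 81, 64], [35, 79, 59], [35, 81, 61], [40, 82, 62]]
```

View pics/c0.png

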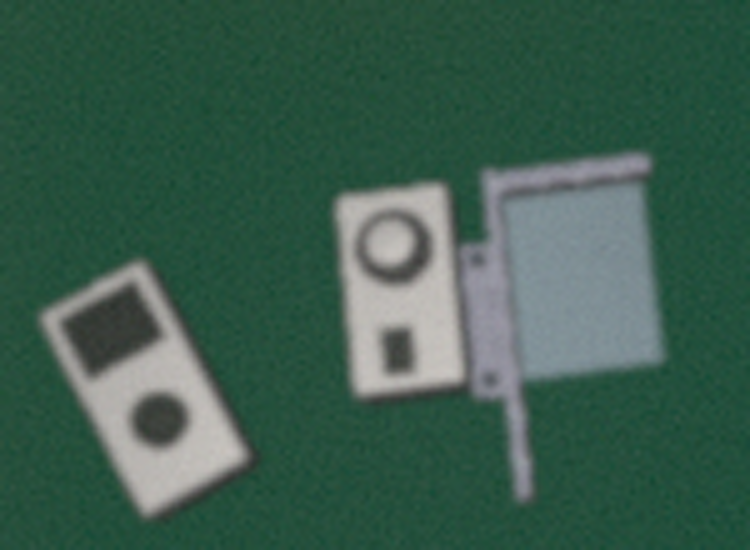

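View pics/c1.png

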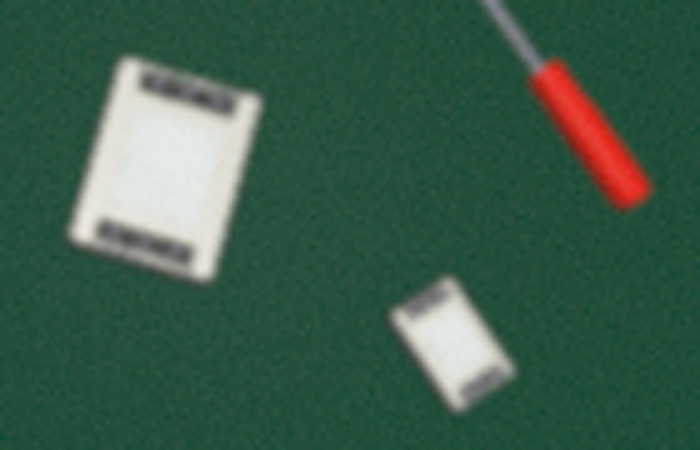

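The crops show the jig clearly: fence face at the nest's left edge, end stop along the top, and the button at crop (390,243). The driver is a white rectangle with corners at crop (125,58), (260,97), (212,280) and (70,240).

```bash
cat >> h.py <<'E'
def driver(p,ulo=0,uhi=640,vlo=100,vhi=300):
    m=((p.min(2)>115)).astype(np.uint8); q=m*0; q[vlo:vhi,ulo:uhi]=m[vlo:vhi,ulo:uhi]
    q=cv2.morphologyEx(q,cv2.MORPH_CLOSE,np.ones((5,5)))
    c=max(cv2.findContours(q,cv2.RETR_EXTERNAL,cv2.CHAIN_APPROX_NONE)[0],key=cv2.contourArea)
    return rect('top',c,36)
def rect(n,c,z):
    w=ray(n,c[:,0,:],z)[:,:2].astype(np.float32); (x,y),(a,b),t=cv2.minAreaRect(w)
    if a<b: a,b,t=b,a,t+90
    t=(t+90)%180-90
    return np.round([x,y,a,b,t],1)
E
python3 - <<'E'
from h import *
f=np.load('top0.npz');p=f['p'].astype(int)
print('driver',driver(p,345,405))
print('small',driver(p,415,455,225,270))
nm=((p[:,:,2]-p[:,:,0]>12)&(p[:,:,1]-p[:,:,0]>10)&(p.min(2)>85)).astype(np.uint8); nm[:,:235]=0;nm[:,300:]=0;nm[:140]=0;nm[240:]=0
nm=cv2.morphologyEx(nm,cv2.MORPH_OPEN,np.ones((3,3)))
c=max(cv2.findContours(nm,cv2.RETR_EXTERNAL,cv2.CHAIN_APPROX_NONE)[0],key=cv2.contourArea)
print('nest',rect('top',c,0))
C=np.array
o=C([150,130])
g=lambda l:C(l)/5+o-0.4
b=ray('top',g([(335,192),(447,182),(468,385),(357,398)]),40)[:,:2];print('box',b,b.mean(0))
n=ray('top',g([(640,180),(662,357),(522,380)]),0)[:,:2];print('nest corners',n)
fe=ray('top',g([(508,195),(532,500)]),22)[:,:2];print('fence',fe)
s=ray('top',g([(505,193),(650,175)]),22)[:,:2];print('stop',s)
print('button',ray('top',g([(388,243)]),52))
d=f['d']; print(d[178:182,226:230],d[213,378],d[183,270])
E
```

```text
driver [ 477.1 -184.3  122.    93.1  -19. ]
small [ 363.7 -354.5   68.4   46.5   31.1]
nest [583.1 166.3 122.   89.4   6.2]
box [[635.21059783 319.49372348]
 [639.92119822 248.48259534]
 [508.43953942 234.09761684]
 [502.0641373  303.04053975]] [571.40886819 276.27861885]
nest corners [[649.31528077 129.09656108]
 [530.71474503 115.97377212]
 [518.05705138 206.09323372]]
fence [[635.32271524 212.3407406 ]
 [437.66780425 196.56116449]]
stop [[636.70732253 214.27710478]
 [646.26953979 120.80851635]]
button [[597.89211664 282.86081046  52.        ]]
[[1298.4991 1298.3894 1299.7378 1298.4541]
 [1300.6263 1300.505  1295.9283 1295.772 ]
 [1301.3381 1299.4358 1299.3088 1302.1758]
 [1292.8113 1297.9211 1302.7985 1294.2495]] 1304.3011 1358.2771
```

>>> jog_arm --plan '[0.206,-0.759,0,0,0,-83,0.206,-0.759,0,0,0,-83,0.206,-0.759,0,0,0,-83,0.206,-0.759,0,0,0,-83,0.206,-0.759,0,0,0,-83,0.206,-0.759,0,0,0,-83,0.206,-0.759,0,0,0,-83,0.206,-0.759,0,0,0,-83,0.206,-0.759,0,0,0,-83,0.206,-0.759,0,0,0,-83,0.206,-0.759,0,0,0,-83,0.206,-0.759,0,0,0,-83,0.206,-0.759,0,0,0,-83,0.206,-0.759,0,0,0,-83,0.206,-0.759,0,0,0,-83,0.206,-0.759,0,0,0,-83,0.206,-0.759,0,0,0,-83,0.206,-0.759,0,0,0,-83,0.206,-0.759,-0.05,0,0,-83,0.206,-0.759,-0.1,0,0,-83]' --claw 0.055

```text
clock: 2.1
eef_pos: [449.0, -264.5, 105.3]
eef_rot: [3.138, 0.001, 1.237]
wrist_force: [1.1, 0.0, -0.4]
finger_gap: 55.1
finger_force: 0.0
```

>>> jog_arm --plan '[0,0,-0.04,0,0,0,0,0,-0.075,0,0,0,0,0,-0.095,0,0,0,0,0,-0.095,0,0,0,0.004,0.012,-0.095,0,0,0,0.008,0.022,-0.095,0,0,0,0.011,0.031,-0.095,0,0,0,0.015,0.043,-0.095,0,0,0,0.019,0.055,-0.095,0,0,0,0.023,0.067,-0.095,0,0,0,0.027,0.08,-0.095,0,0,0,0.032,0.093,-0.095,0,0,0,0.037,0.107,-0.095,0,0,0,0.042,0.121,-0.095,0,0,0,0.047,0.135,-0.095,0,0,0,0.051,0.149,-0.095,0,0,0,0.055,0.159,-0.095,0,0,0,0.058,0.167,-0.095,0,0,0,0.06,0.173,-0.095,0,0,0,0.06,0.173,-0.095,0,0,0]'

```text
clock: 4.1
eef_pos: [508.7, -91.6, 10.3]
eef_rot: [-3.141, -0.0, 1.237]
wrist_force: [-0.1, -0.1, 0.0]
finger_gap: 55.0
finger_force: 0.0
```

```bash
python3 - <<'E'
from h import *
s=manip.read_state();print(s['eef_pos'],s['wrist_force'])
p,d=camera('top');cv2.imwrite('pics/t2.png',p[:,:,::-1]);print(driver(p.astype(int),290,410,150,260))
E
```

```text
[508.66967905 -91.60189498  10.25076826] [-0.09132915 -0.09031882  0.02029817]
[535.2 -16.2 122.9  47.7 -19.6]
```

View pics/t2.png

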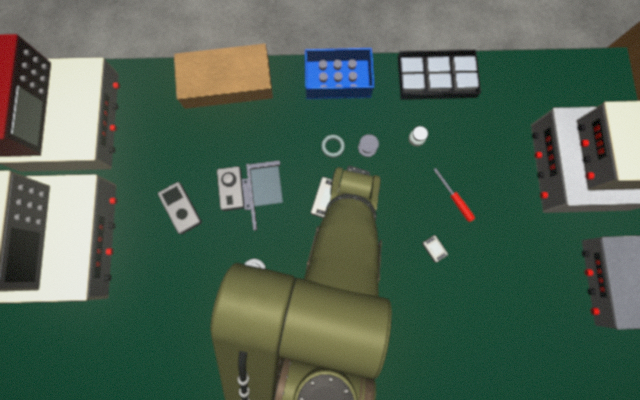

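Driver is flush on both fingers, turned -19.6°, far edge at about px (317,195). Next I push along jig y while turning 25°.

>>> jog_arm --plan '[0,0.01,0,0,0,1,0,0.022,0,0,0,3,0,0.034,0,0,0,5,0.001,0.046,0,0,0,7,0.001,0.058,0,0,0,9,0.001,0.07,0,0,0,11,0.002,0.082,0,0,0,13,0.002,0.094,0,0,0,15,0.002,0.106,0,0,0,17,0.002,0.118,0,0,0,19,0.003,0.13,0,0,0,21,0.003,0.142,0,0,0,23,0.003,0.154,0,0,0,25,0.003,0.164,0,0,0,25.3,0.003,0.172,0,0,0,25.3,0.003,0.178,0,0,0,25.3,0.003,0.182,0,0,0,25.3,0.003,0.185,0,0,0,25.3,0.003,0.187,0,0,0,25.3,0.003,0.187,0,0,0,25.3]'

```text
clock: 6.15
eef_pos: [511.6, 94.8, 10.4]
eef_rot: [-3.142, -0.0, 1.678]
wrist_force: [0.1, 0.2, 0.0]
finger_gap: 55.1
finger_force: 0.0
```

```bash
python3 - <<'E'
from h import *
s=manip.read_state();print(s['eef_pos'],s['wrist_force'])
p,d=camera('top');cv2.imwrite('pics/t3.png',p[:,:,::-1])
p,d=camera('scene');cv2.imwrite('pics/s3.png',cv2.resize(p[160:300,230:500],None,fx=2.9,fy=2.9,interpolation=cv2.INTER_CUBIC)[:,:,::-1])
E
```

```text
[511.56196876  94.77566909  10.42142209] [0.06214413 0.23480646 0.04139366]
```

View pics/s3.png

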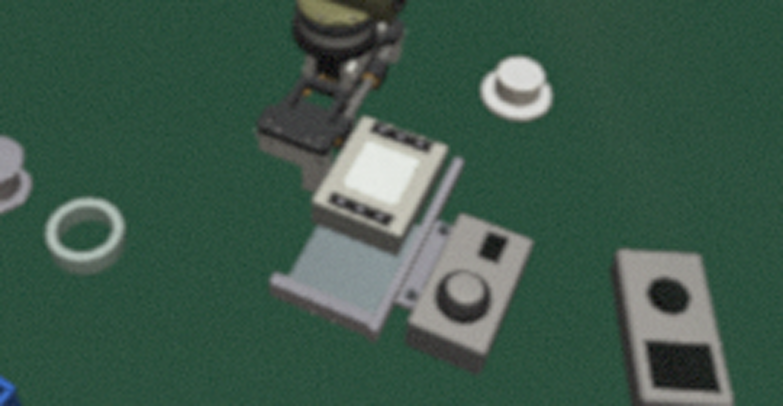

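The scene shows the driver parallel to the fence, about 10 mm short of it, with a gap to the end stop of roughly 75 mm. Next I go round to its -x end.

>>> jog_arm --plan '[0.001,-0.008,0,0,0,0,0.002,-0.015,0,0,0,0,0.002,-0.015,0.03,0,0,0,0.002,-0.015,0.06,0,0,0,-0.02,0,0.06,0,0,8,-0.04,0.01,0.06,0,0,16,-0.06,0.02,0.06,0,0,24,-0.08,0.03,0.06,0,0,32,-0.096,0.041,0.06,0,0,40,-0.096,0.041,0.06,0,0,48,-0.096,0.041,0.06,0,0,56,-0.096,0.041,0.06,0,0,64,-0.096,0.041,0.06,0,0,72,-0.096,0.041,0.06,0,0,80,-0.096,0.041,0.06,0,0,88,-0.096,0.041,0.06,0,0,90,-0.096,0.041,0.06,0,0,90]'

```text
clock: 7.95
eef_pos: [415.7, 135.1, 70.5]
eef_rot: [3.142, 0.0, -3.035]
wrist_force: [-0.1, 0.1, -0.8]
finger_gap: 55.3
finger_force: 0.0
```

```bash
python3 - <<'E'
from h import *
s=manip.read_state();print(s['eef_pos'],s['eef_rot'],s['joints'])
p,d=camera('top');cv2.imwrite('pics/t4.png',np.hstack([cv2.resize(p[140:270,200:330],None,fx=3,fy=3,interpolation=cv2.INTER_CUBIC)[:,:,::-1]]))
p,d=camera('scene');cv2.imwrite('pics/s4.png',p[:,:,::-1]);np.save('s4.npy',p)
E
```

```text
[415.74173058 135.12159002  70.48277508] [ 3.14157183e+00  9.51208192e-05 -3.03478474e+00] [ 2.30415887e-01  2.26511425e-01  1.96471238e+00  1.09841613e-05
  9.50271885e-01 -1.44719474e+00]
```

View pics/t4.png

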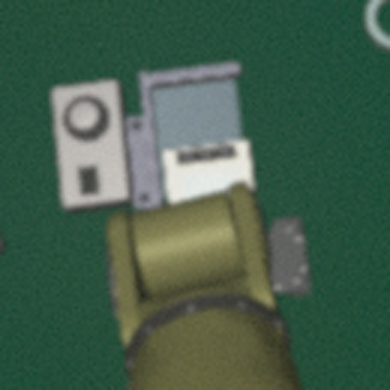

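The +x edge of the driver runs from crop (163,150) to (250,138). I'll convert that to jig coordinates.

```bash
cat >> h.py <<'E'
def jig(P):
    t=np.radians(6.2); d=np.atleast_2d(P)[:,:2]-[583,166.3]
    return np.round(d@np.array([[np.cos(t),-np.sin(t)],[np.sin(t),np.cos(t)]]),1)
E
python3 - <<'E'
from h import *
c=lambda l:np.array(l)/3+[200,140]-.33
w=ray('top',c([(163,150),(250,138),(255,180)]),36);print(jig(w),jig(manip.read_state()['eef_pos']))
E
```

```text
[[-16.6  36.9]
 [-16.1 -55.2]
 [-61.5 -55. ]] [[-169.7  -12.8]]
```

>>> jog_arm --plan '[0,0,-0.03,0,0,0,0,0,-0.06,0,0,0,0,0,-0.06,0,0,0,0.012,0.001,-0.06,0,0,0,0.022,0.002,-0.06,0,0,0,0.032,0.003,-0.06,0,0,0,0.042,0.005,-0.06,0,0,0,0.052,0.006,-0.06,0,0,0,0.062,0.007,-0.06,0,0,0,0.072,0.008,-0.06,0,0,0,0.08,0.009,-0.06,0,0,0,0.086,0.009,-0.06,0,0,0,0.091,0.01,-0.06,0,0,0,0.094,0.01,-0.06,0,0,0,0.096,0.01,-0.06,0,0,0,0.096,0.01,-0.06,0,0,0]'

```text
clock: 9.65
eef_pos: [511.9, 145.6, 10.4]
eef_rot: [-3.142, 0.001, -3.035]
wrist_force: [-0.5, -0.4, -0.2]
finger_gap: 55.1
finger_force: 0.0
```

>>> jog_arm --plan '[0.001,0,0,0,0,0,0.002,0,0,0,0,0,0.002,0,0,0,0,0]'

```text
clock: 9.95
eef_pos: [513.6, 145.6, 10.4]
eef_rot: [-3.142, 0.0, -3.035]
wrist_force: [-1.5, 0.5, 0.6]
finger_gap: 54.8
finger_force: 0.9
```

>>> jog_arm --plan '[0.001,0,0,0,0,0,0.002,0,0,0,0,0,0.002,0,0,0,0,0]'

```text
clock: 10.25
eef_pos: [514.5, 145.6, 10.4]
eef_rot: [-3.142, -0.003, -3.035]
wrist_force: [-12.7, -0.5, 8.6]
finger_gap: 54.9
finger_force: 6.0
```

Contact with the end stop, 12.7 N. Next I go round to the -y side.

>>> jog_arm --plan '[-0.01,-0.001,0,0,0,0,-0.02,-0.002,0,0,0,0,-0.02,-0.002,0.03,0,0,0,-0.02,-0.002,0.06,0,0,0,-0.01,-0.02,0.06,0,0,-8,0.01,-0.04,0.06,0,0,-16,0.03,-0.06,0.06,0,0,-24,0.05,-0.069,0.06,0,0,-32,0.07,-0.069,0.06,0,0,-40,0.078,-0.069,0.06,0,0,-48,0.078,-0.069,0.06,0,0,-56,0.078,-0.069,0.06,0,0,-64,0.078,-0.069,0.06,0,0,-72,0.078,-0.069,0.06,0,0,-80,0.078,-0.069,0.06,0,0,-88,0.078,-0.069,0.06,0,0,-90,0.078,-0.069,0.06,0,0,-90,0.078,-0.069,0.03,0,0,-90,0.078,-0.069,0,0,0,-90,0.078,-0.069,0,0,0,-90]'

```text
clock: 12.25
eef_pos: [591.2, 76.4, 7.0]
eef_rot: [-3.136, -0.0, 1.679]
wrist_force: [0.1, -0.1, 0.6]
finger_gap: 55.2
finger_force: 0.0
```

```bash
python3 - <<'E'
from h import *
print(jig(manip.read_state()['eef_pos']))
p,d=camera('scene');cv2.imwrite('pics/s5.png',cv2.resize(p[160:300,230:500],None,fx=2.9,fy=2.9,interpolation=cv2.INTER_CUBIC)[:,:,::-1])
E
```

```text
[[ -1.5 -90.2]]
```

View pics/s5.png

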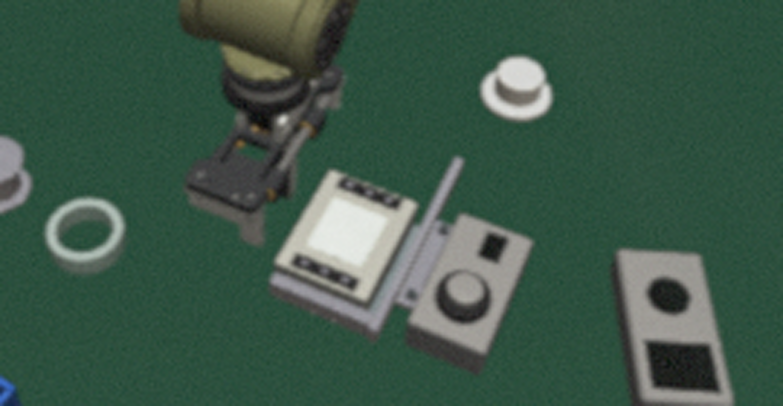

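The driver is against the end stop, with about 10 mm left to the fence. I push along jig y.

>>> jog_arm --plan '[-0.001,0.01,0.002,0,0,0,-0.002,0.018,0.002,0,0,0,-0.003,0.024,0.002,0,0,0,-0.003,0.028,0.002,0,0,0,-0.0035,0.031,0.002,0,0,0,-0.004,0.033,0.002,0,0,0,-0.004,0.034,0.002,0,0,0,-0.004,0.034,0.002,0,0,0]'

```text
clock: 13.1
eef_pos: [589.6, 110.6, 12.4]
eef_rot: [3.142, -0.0, 1.678]
wrist_force: [1.1, -2.3, 0.4]
finger_gap: 55.0
finger_force: 1.0
```

>>> jog_arm --plan '[0,0.001,0,0,0,0,0,0.002,0,0,0,0,0,0.002,0,0,0,0]'

```text
clock: 13.4
eef_pos: [589.7, 112.4, 12.4]
eef_rot: [3.142, 0.0, 1.678]
wrist_force: [0.7, -5.4, 1.7]
finger_gap: 55.1
finger_force: 2.6
```

>>> jog_arm --plan '[0,0.001,0,0,0,0,0,0.0015,0,0,0,0,0,0.0015,0,0,0,0]'

```text
clock: 13.7
eef_pos: [589.8, 112.5, 12.4]
eef_rot: [-3.141, 0.002, 1.678]
wrist_force: [1.8, -15.0, 2.7]
finger_gap: 54.8
finger_force: 7.4
```

>>> jog_arm --plan '[0.001,-0.01,0,0,0,0,0.002,-0.02,0,0,0,0,0.002,-0.03,0.04,0,0,0,0.002,-0.07,0.08,0,0,0,0.002,-0.11,0.12,0,0,0,0.002,-0.15,0.13,0,0,0,0.002,-0.19,0.13,0,0,0,0.002,-0.2,0.13,0,0,0,0.002,-0.2,0.13,0,0,0]' --claw 0.0

```text
clock: 14.6
eef_pos: [591.3, -87.2, 142.0]
eef_rot: [-3.141, -0.001, 1.675]
wrist_force: [0.7, 0.6, 0.3]
finger_gap: 0.3
finger_force: 0.0
```

```bash
python3 - <<'E'
from h import *
p,d=camera('top');r=driver(p.astype(int),248,300,150,230);print(r,jig(r[:2]))
cv2.imwrite('pics/t6.png',cv2.resize(p[140:250,200:310],None,fx=5,fy=5,interpolation=cv2.INTER_CUBIC)[:,:,::-1])
E
```

```text
[5.478e+02 1.681e+02 2.133e+02 1.037e+02 3.000e-01] [[-34.8   5.6]]
```

View pics/t6.png

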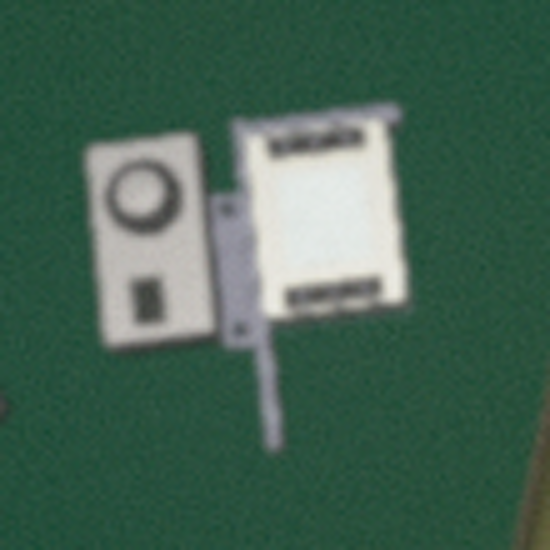

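The driver sits in the corner, flush against the fence and end stop as far as I can see, with no green gaps. A tighter mask will confirm it.

```bash
python3 - <<'E'
from h import *
p,d=camera('top');p=p.astype(int)
for th in(170,185,200):
    m=(p.min(2)>th).astype(np.uint8);m[:,:247]=0;m[:,300:]=0;m[:150]=0;m[230:]=0
    m=cv2.morphologyEx(m,cv2.MORPH_CLOSE,np.ones((7,7)))
    c=max(cv2.findContours(m,cv2.RETR_EXTERNAL,cv2.CHAIN_APPROX_NONE)[0],key=cv2.contourArea)
    r=rect('top',c,36);print(r,jig(r[:2]))
b=np.array([(143,195)])/5+[200,140]-.4; print(ray('top',b,52),manip.read_state()['joints'])
E
```

```text
[583.8 168.7 116.1  90.7   6.2] [[1.1 2.3]]
[583.6 168.8 115.5  89.5   6.1] [[0.9 2.4]]
[582.2 168.1 111.8  84.6   6.1] [[-0.6  1.9]]
[[596.51932653 279.71380679  52.        ]] [-2.04255397e-01  4.61059891e-01  1.45155073e+00  4.33396801e-04
  1.22992885e+00 -3.11601155e-01]
```

Driver is home within tolerance. Now for the button.

>>> jog_arm --plan '[0.005,0.366,0,0,0,0,0.005,0.366,0,0,0,0,0.005,0.366,0,0,0,0,0.005,0.366,0,0,0,0,0.005,0.366,0,0,0,0,0.005,0.366,0,0,0,0,0.005,0.366,0,0,0,0,0.005,0.366,0,0,0,0,0.005,0.366,0,0,0,0,0.005,0.366,0,0,0,0,0.005,0.366,-0.03,0,0,0,0.005,0.366,-0.055,0,0,0,0.005,0.366,-0.07,0,0,0,0.005,0.366,-0.07,0,0,0]'

```text
clock: 16.1
eef_pos: [595.9, 278.7, 70.5]
eef_rot: [-3.138, 0.001, 1.677]
wrist_force: [-0.6, 0.4, -0.9]
finger_gap: 0.4
finger_force: 0.0
```

>>> jog_arm --plan '[0,0,-0.004,0,0,0,0,0,-0.008,0,0,0,0,0,-0.01,0,0,0,0,0,-0.01,0,0,0]'

```text
clock: 16.5
eef_pos: [596.7, 280.1, 62.6]
eef_rot: [3.141, -0.0, 1.678]
wrist_force: [-0.2, 0.3, 0.6]
finger_gap: 0.5
finger_force: 0.0
```

>>> jog_arm --plan '[0,0,-0.002,0,0,0,0,0,-0.004,0,0,0,0,0,-0.004,0,0,0]'

```text
clock: 16.8
eef_pos: [596.8, 280.2, 58.7]
eef_rot: [3.141, -0.0, 1.678]
wrist_force: [0.4, -0.2, 3.8]
finger_gap: 0.3
finger_force: 1.7
```

Contact at about 60 mm; fully down is near 54 mm.

>>> jog_arm --plan '[0,0,-0.002,0,0,0,0,0,-0.003,0,0,0,0,0,-0.003,0,0,0]'

```text
clock: 17.1
eef_pos: [596.9, 280.2, 56.2]
eef_rot: [3.141, -0.0, 1.678]
wrist_force: [-1.7, -0.7, 8.6]
finger_gap: 0.3
finger_force: 4.4
```

>>> jog_arm --plan '[0,0,-0.001,0,0,0,0,0,-0.002,0,0,0,0,0,-0.002,0,0,0]'

```text
clock: 17.4
eef_pos: [597.0, 280.3, 55.9]
eef_rot: [3.14, -0.0, 1.678]
wrist_force: [-9.6, -3.4, 22.8]
finger_gap: 0.6
finger_force: 11.5
```

Bottomed out. I retract and check.

>>> jog_arm --plan '[0,0,0.005,0,0,0,0,0,0.02,0,0,0,0,0,0.06,0,0,0,0,0,0.1,0,0,0,0,-0.05,0.1,0,0,0,0,-0.1,0.1,0,0,0,0,-0.15,0.1,0,0,0,0,-0.2,0.1,0,0,0,0,-0.25,0.1,0,0,0,0,-0.3,0.1,0,0,0,0,-0.35,0.1,0,0,0,0,-0.36,0.1,0,0,0,0,-0.36,0.1,0,0,0]'

```text
clock: 18.7
eef_pos: [596.4, -81.1, 153.6]
eef_rot: [-3.141, -0.0, 1.675]
wrist_force: [0.2, 1.2, -0.8]
finger_gap: 0.4
finger_force: 0.0
```

```bash
python3 - <<'E'
from h import *
p,d=camera('top');p=p.astype(int)
m=(p.min(2)>185).astype(np.uint8);m[:,:247]=0;m[:,300:]=0;m[:150]=0;m[230:]=0
m=cv2.morphologyEx(m,cv2.MORPH_CLOSE,np.ones((7,7)))
c=max(cv2.findContours(m,cv2.RETR_EXTERNAL,cv2.CHAIN_APPROX_NONE)[0],key=cv2.contourArea)
r=rect('top',c,36);print(r,jig(r[:2]),manip.read_state()['wrist_force'])
if abs(r[0]-583.6)<1.5 and abs(r[1]-168.8)<1.5: print(manip.sign_off())
E
```

```text
[583.6 168.8 115.5  89.5   6.1] [[0.9 2.4]] [0.63050237 0.5532236  0.54393471]
the job is handed in; nothing more can be done
None
```

The driver was pushed home against the fence and end stop, measuring about 1 mm (jig x) and 2 mm (jig y) from the nest centre; the start button was then pressed until it bottomed and released, and the job was handed in at about 19 s, with no verdict returned.

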